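# Fold back the bifold front of the plug-gauge bay

### The job

Two small open-topped bays stand on the bench, each with a half-shut bifold cover across its front. Open the bay in which the plug gauge (the tall dumbbell-shaped gauge) stands: push the round pull post of its cover along the floor track towards the jamb pin on which the first panel turns, until the two panels are folded fully flat against each other, then let go. Leave the cover of the other bay, with the flat ring in it, as it is.

Things in the scene. Friction and masses are not known exactly. Their poses are not given: they have to be found in the camera images.
- plug_bay: Fixed open-topped bay, 120 (x) x 200 (y) mm, walls 72 mm high, a 102 mm tall plug gauge fixed in its middle. Origin: centre of underside; x to the back wall, y to the jamb, z up. Front floor track along y at x -45 mm. First panel turns on the jamb pin at (-45, 75), 78 mm high; second is hinged to it; each 75 mm long, 14 thick, top at z 75. Folding, they swing out in front, up to 84 mm before the track.
- plug_post (a point): Centre of the top end of that cover's upright steel pull post, at the free end of the second panel: 14 mm diameter, top 125 mm above the bench, its upper 47 mm clear above all the rest of the cover. It keeps to the track (bay x -45 mm): bay y about -72 to -45 mm at the start, +57 mm when fully folded, a firm stop. Needs a few N, no spring, stays where left.
- plug_cover (a joint): Angle (rad) of the first panel of the plug-gauge bay's cover: 0 = shut, both panels in line along the track; 1.571 = folded flat, panels side by side. The angle between the panels is 3.142 minus twice this value. About 0.35 to 0.75 at the start.
- ring_post (a point): Centre of the top end of the pull post of the other bay's cover, which must stay as it is. That bay is built alike and stands beside the first, to its left or right; in it lies a flat steel ring, 66 mm across and 20 mm high.

How it is judged (in metres and radians):
At the end, for the whole second after the job is handed in: The plug-gauge bay's cover is folded and at rest, its two panels within about 10 degrees of parallel (first panel's angle above 1.48 rad); the other cover's pull post is within 15 mm of where it started (value of joint plug_cover above 1.48 rad and velocity of joint plug_cover between -0.05 and 0.05 rad/s and distance of ring_post from where it was at the start of the episode below 0.015 m); the robot touches nothing.
It fails at once if the other bay's cover is moved (its post by more than 15 mm) (distance of ring_post from where it was at the start of the episode above 0.015 m).
It also fails if it takes over 26 s, if anything falls off the work surface, if the arm or the gripper's body presses on something with over 40 N, if the wrist force passes 120 N, or if a joint passes its speed limit or range.

### The arm

A 6-joint arm with a two-finger parallel gripper is mounted at the origin on a cart in front of the work surface, level with it; the furniture and walls round the work are solid. World frame = base frame: x ahead of the robot, y to its left, z up, the work surface at z = 0. Lengths are in mm, angles in rad, forces in N, time in s.
With the tool pointing down it reaches from about 325 to 850 mm from the base axis. Payload 15.5 kg.
Tool frame: the origin (TCP) lies on the centre line of the jaws, within the pads' length; the fingertips stand 19 mm ahead of it and the grasp point (between the pads) is the TCP; z points along the fingers, y is the line along which they close (so a half turn about z gives the same grasp; the last joint's range is limited). The gripper opens to 91 mm and grips with 3 to 60 N. Pads are 32 mm wide; open, the fingers measure 118 mm over their backs; the gripper's body (76 mm by 178 mm) begins 60 mm behind the grasp point.
Start: joints at [1.089, 0.494, 1.345, -0, 1.302, -0.096], TCP at [235.762, 578.829, 232.915] pointing down, gripper open.
Joint ranges: [-2.91, 2.91], [-0.82, 2.16], [0.22, 2.67], [-1.22, 4.37], [0.12, 2.79], [-3.08, 3.08]. Speed limits (rad/s): [1.89, 1.89, 2.57, 3.01, 3.01, 3.01].

### API

Orientations are given as a unit quaternion [w, x, y, z].
In Python, from rig import * gives the robot as it stands.
- The arm moves only by the tool play_rows, never from a script. Its argument "deltas" is a list of rows, each a list of 2 entries, a list of its own where there are three numbers: the shift along the world's x, y, z normalised to -1 to 1, where 1 is 0.2 m, then the turn about the world's z normalised to -1 to 1, where 1 is 45 degrees. In form: [[[x, y, z], roll], ...]. A call has 1 to 10 rows; each row is the pose to reach, as a shift and turn from the pose commanded when the call began; what a row does not reach only later rows make up. A row lasts 1/8 s, in which the tool goes at most 62.5 mm and 10.7 degrees, less where a joint would pass 70% of its speed; a pose out of reach is approached as far as the arm can. A call with a number of a shift or a turn outside -1 to 1 is refused whole. A call with a gripper value outside its range is refused whole. "hand" is the opening, from -1 (shut) to 1 (fully open), set as the call begins (left out, the last holds). The fingers move at their own pace and stop on an object; "grip_force" is the grip in N (left out, the last holds). Time passes only in rows, so rows that repeat a pose let the fingers close. It gives the time, the measured TCP pose, the force, the opening and the grip force at its end, in the units of the state.
- get_state(): the state, without advancing time (a new reading comes with each control period).
- grab_frame(name): name is "side" or "top" or "wrist"; returns (picture, depth): 400x640x3 uint8, red, green, blue; 400x640 float32, mm along the optical axis (not along the pixel's ray), 0 where there is no reading.
- camera_model(name): a dict with "fx", "fy", "cx", "cy" (pixels), "xyz" and "orientation" of the camera in the world. Camera axes: x right, y down, z forward; pixel columns grow to the right and rows downward; lengths in mm; the calibration is good to about 2 mm. A picture is of the moment at which its call begins: read the wrist's pose just before it. camera_model takes no time and is no camera call; for the wrist camera it gives the pose at the moment of the call.
- sign_off(): hands the job in; it is judged then, once.
The state is a dict: "t": time; "joint_pos": joint angles; "dq": joint speeds; "effort": joint torques, N m; "eef_pos": TCP position; "ee_rot": TCP orientation; "contact_force": force on the tool from outside, world axes, zero at the start; "moment": the same for the moment, N m; "opening": finger opening in mm; "grasp_force": force on a finger pad.
Only numpy, scipy, OpenCV 4.12 (cv2) and the standard library are available. Lean on these libraries where they do the work, as an engineer would, in place of code of your own. Each camera call takes 0.05 s, during which the arm holds its last target. There are 200 camera calls.

## Working session

There is one attempt and no reset: what is moved stays moved. The work goes in short steps, Python scripts to look and compute and a tool call to move; the robot and the scene stay as the last step left them, time stands still between calls to the robot, and variables do not carry over. Pictures are saved under pics/ and viewed, at most 10 in all, crops included, and the job is handed in when it is done.

Besides the shell and the picture viewer there is one more tool, called as name(argument=value, ...) on one line, values as JSON. play_rows: Moves the arm, as the interface text tells. Scaled input: -1 to 1 covers 0.2 m each way for a shift and 45 degrees each way for a turn. Its arguments: {"type":"object","properties":{"deltas":{"type":"array"},"hand":{"type":"number"},"grip_force":{"type":"number"}},"required":["deltas"]}

```bash
mkdir -p pics; cat > h.py <<'E'
from rig import *
import numpy as np, cv2
from scipy.spatial.transform import Rotation as R
def cloud(name):
    p,d=grab_frame(name); m=camera_model(name)
    q=m["orientation"]; r=R.from_quat([q[1],q[2],q[3],q[0]])
    v,u=np.mgrid[:d.shape[0],:d.shape[1]]
    c=np.stack([(u-m["cx"])/m["fx"]*d,(v-m["cy"])/m["fy"]*d,d],-1)
    w=r.apply(c.reshape(-1,3)).reshape(c.shape)+np.array(m["xyz"])
    w[d==0]=np.nan
    return p,d,w
E
python3 - <<'E'
from h import *
for n in ("top","side"):
    p,d,w=cloud(n); cv2.imwrite(f"pics/{n}0.png",p[:,:,::-1]); np.save(f"{n}0.npy",w)
    print(n,camera_model(n))
    z=w[...,2]; m=(np.abs(z-125)<6)
    k,l,s,c=cv2.connectedComponentsWithStats(m.astype(np.uint8))
    for i in range(1,k):
        if s[i,4]>4: print(s[i],c[i].round(),np.median(w[l==i],0).round(1))
print(get_state())
E
```

```text
top {'fx': 388.6875585947713, 'fy': 388.6875585947713, 'cx': 315.4980218288126, 'cy': 201.2313126866116, 'xyz': array([ 323.4630337 , -135.39093428,  936.30254305]), 'orientation': array([-0.07245712,  0.71227843, -0.69563046,  0.05922558])}
[ 534    0   41  400 1370] [555. 206.] [ 471.9 -620.   125.1]
[484   7  24  20 109] [492.  21.] [ 901.1 -513.1  124.8]
[ 13 170   9  27 111] [ 17. 183.] [503.1 530.8 124.7]
[292 193   7   7  34] [295. 196.] [487.  -74.1 125.1]
[415 207   7   7  39] [418. 210.] [ 462.3 -334.4  124.8]
side {'fx': 392.0219253859927, 'fy': 392.0219253859927, 'cx': 322.3383221698121, 'cy': 193.8037603638744, 'xyz': array([1053.457839  ,  191.6409736 ,  631.88302859]), 'orientation': array([-0.22422684,  0.46046101,  0.77778416, -0.36434843])}
[   0   16  420  195 1790] [177. 112.] [ 438.  -618.8  124.9]
[538  47 102  21 350] [590.  57.] [-661.   382.2  125. ]
[408 103  61  20 247] [436. 117.] [ 73.3  17.9 124.8]
[240 151   6   5  21] [242. 153.] [ 462.4 -332.9  123.4]
[334 191   7   6  33] [337. 193.] [489.3 -71.6 123.8]
[  0 245  10  11  60] [  4. 250.] [ 906.7 -499.6  125.4]
{'t': 0.1, 'joint_pos': array([ 1.08848866e+00,  4.94126771e-01,  1.34606852e+00, -1.01517291e-05,
        1.30251990e+00, -9.55171125e-02]), 'dq': array([-4.54798688e-04,  5.58425566e-04, -3.53426799e-03, -9.65565478e-04,
        1.26435947e-03, -9.43534059e-05]), 'effort': array([ 1.48060521e-04, -8.80236554e+01, -3.82543445e+01,  7.08746631e-02,
        4.84545075e-02,  1.48070995e-05]), 'eef_pos': array([235.61785433, 578.53076526, 232.39454697]), 'ee_rot': array([-1.55221061e-04,  1.92190624e-01,  9.81357452e-01, -5.39403438e-04]), 'contact_force': array([-1.06597466,  0.81600717,  0.64019152]), 'moment': array([ 0.06515735, -0.00822701,  0.01994686]), 'grasp_force': 0.0, 'opening': 91.94067407381166}
```

View pics/top0.png

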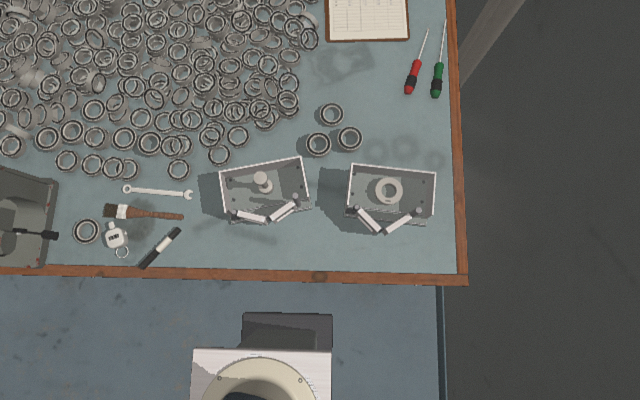

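View pics/side0.png

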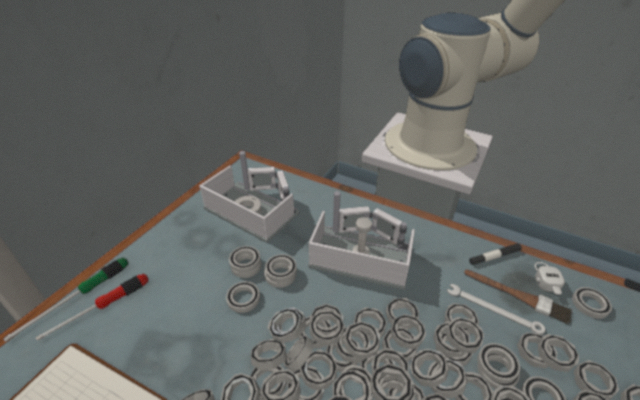

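The plug gauge stands in the left bay, at top view px (263,182). Its post is at px (295,196) and its jamb pin at about px (233,215). The ring bay is on the right, with its post at px (418,210). Next I'll fit the plug bay's yaw.

```bash
python3 - <<'E'
from h import *
w=np.load("top0.npy"); z=w[...,2]
b=(z>62)&(z<130)&(np.abs(w[...,0]-515)<110)&(np.abs(w[...,1]+10)<130)
wall=b&(z<75)&(z>68)
print(cv2.minAreaRect(w[wall][:,:2].astype(np.float32)))
pts=w[:,:]; 
# fit: known post on track; search yaw/origin by rect walls
P=w[wall][:,:2]
from scipy.optimize import minimize
post=np.array([488.,-73])
best=None
for a in np.radians(np.arange(-25,26,1)):
    X=np.array([np.cos(a),np.sin(a)]);Y=np.array([-np.sin(a),np.cos(a)])
    for py in range(-74,-42,2):
        o=post+45*X-py*Y; q=np.c_[(P-o)@X,(P-o)@Y]
        f=(np.abs(q[:,0])<66)&(np.abs(q[:,1])<106)
        s=((np.abs(q[:,0]-57)<4)&(np.abs(q[:,1])<102)).sum()+((np.abs(np.abs(q[:,1])-97)<4)&(np.abs(q[:,0])<62)).sum()
        if best is None or s>best[0]: best=(s,len(P),np.degrees(a),py,o,o-45*X+57*Y,o-45*X+75*Y)
print(best)
g=b&(z>95)&(z<110); print("gauge",np.median(w[g],0),g.sum(),np.ptp(w[g],0))
E
```

```text
((506.60662841796875, 0.7710342407226562), (138.90846252441406, 196.04571533203125), 12.289777755737305)
(np.int64(356), 601, np.float64(14.0), -66, array([515.69646257,   1.92600324]), array([458.24360684,  46.34637433]), array([453.88901272,  63.8116974 ]))
gauge [520.22423546  -3.0599817  107.32964876] 41 [ 59.2368613  100.49348055  13.59626362]
```

play_rows(deltas=[[[0.09, -0.25, 0], 0.2], [[0.19, -0.5, 0], 0.4], [[0.28, -0.75, 0], 0.6], [[0.38, -1, 0], 0.8], [[0.38, -1, 0], 0.8]], hand=-1, grip_force=10)

```text
t: 0.72
eef_pos: [312.4, 376.0, 232.9]
ee_rot: [-0.0, -0.121, 0.993, -0.001]
contact_force: [-0.5, 0.4, 0.5]
opening: 43.9
grasp_force: 0.0
```

play_rows(deltas=[[[0.09, -0.25, 0], 0], [[0.19, -0.5, 0], 0], [[0.28, -0.75, 0], 0], [[0.38, -1, 0], 0], [[0.38, -1, 0], 0]])

```text
t: 1.35
eef_pos: [388.9, 176.7, 232.9]
ee_rot: [0.0, -0.118, 0.993, -0.0]
contact_force: [-0.2, 0.6, -0.7]
opening: 0.7
grasp_force: 0.0
```

play_rows(deltas=[[[0.09, -0.25, 0], 0], [[0.19, -0.5, 0], 0], [[0.28, -0.75, 0], 0], [[0.38, -1, 0], 0], [[0.38, -1, 0], 0], [[0.38, -1, 0], 0]])

```text
t: 2.1
eef_pos: [463.6, -20.1, 232.7]
ee_rot: [-0.0, -0.12, 0.993, 0.0]
contact_force: [-0.2, -0.3, -0.7]
opening: 0.6
grasp_force: 0.0
```

play_rows(deltas=[[[0.09, -0.24, 0], 0], [[0.18, -0.49, 0], 0], [[0.18, -0.49, 0], 0], [[0.18, -0.49, -0.2], 0], [[0.18, -0.49, -0.4], 0], [[0.18, -0.49, -0.63], 0], [[0.18, -0.49, -0.63], 0], [[0.18, -0.49, -0.63], 0]])

```text
t: 3.1
eef_pos: [500.3, -118.3, 108.3]
ee_rot: [0.0, -0.121, 0.993, -0.0]
contact_force: [0.8, -0.5, 0.5]
opening: 1.0
grasp_force: 0.0
```

```bash
python3 - <<'E'
from h import *
p,d,w=cloud("wrist"); a,_=grab_frame("top")
cv2.imwrite("pics/w1.png",np.hstack([p[:,:,::-1][::1,::1],cv2.resize(a[130:280,180:480,::-1],None,fx=2.667,fy=2.667)])[:, :][:,::1] if 0 else np.hstack([cv2.resize(p[:,:,::-1],(400,250)),cv2.resize(a[140:265,190:390,::-1],(400,250))]))
z=w[...,2]; m=np.abs(z-125)<4
k,l,s,c=cv2.connectedComponentsWithStats(m.astype(np.uint8))
for i in range(1,k):
    if s[i,4]>20: print(s[i],np.median(w[l==i],0).round(1))
print(get_state()["eef_pos"])
E
```

```text
[309 229  11  11  69] [ 485.  -123.4  125.1]
[322 229  11  10  64] [ 484.  -117.9  125.2]
[ 500.74139226 -118.92709131  108.71805034]
```

View pics/w1.png

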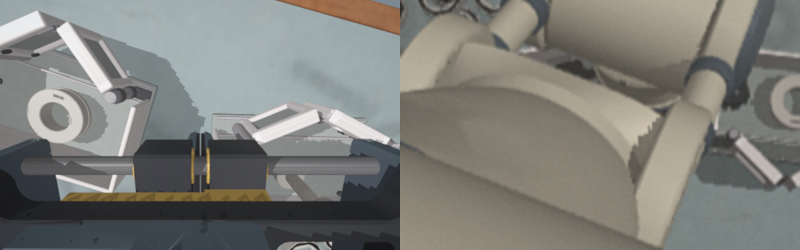

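The wrist view shows the post at px (240,128), just to the jamb side of the closed fingers at px (200,160). I'll push along the track now.

play_rows(deltas=[[[-0.01, 0.04, 0], 0], [[-0.02, 0.08, 0], 0], [[-0.03, 0.12, 0], 0], [[-0.04, 0.16, 0], 0], [[-0.05, 0.2, 0], 0], [[-0.06, 0.24, 0], 0], [[-0.07, 0.28, 0], 0], [[-0.08, 0.32, 0], 0], [[-0.09, 0.36, 0], 0], [[-0.1, 0.4, 0], 0]])

```text
t: 4.45
eef_pos: [479.5, -38.6, 106.9]
ee_rot: [-0.0, -0.12, 0.993, 0.0]
contact_force: [1.5, -1.0, -0.1]
opening: 0.4
grasp_force: 0.5
```

```bash
python3 - <<'E'
from h import *
p,d,w=cloud("wrist"); a,_=grab_frame("side")
cv2.imwrite("pics/w2.png",np.hstack([cv2.resize(p[:,:,::-1],(480,300)),cv2.resize(a[130:300,180:450,::-1],(320,300))]))
E
```

```text
(no output)
```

View pics/w2.png

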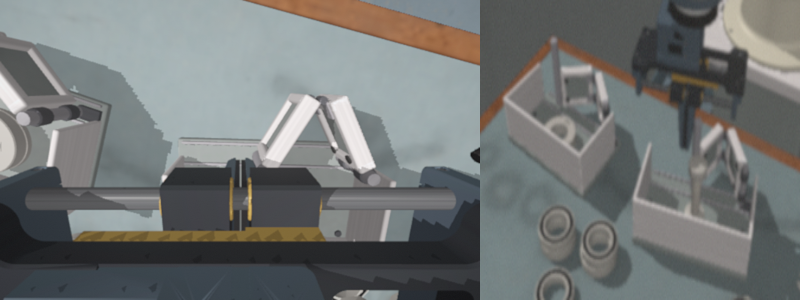

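The wrist view shows the panels folding, with their knee at px (322,97). The fingers are behind the post, so I'll continue.

play_rows(deltas=[[[-0.01, 0.04, 0], 0], [[-0.02, 0.08, 0], 0], [[-0.03, 0.12, 0], 0], [[-0.04, 0.16, 0], 0], [[-0.05, 0.19, 0], 0], [[-0.055, 0.22, 0], 0], [[-0.06, 0.24, 0], 0], [[-0.065, 0.26, 0], 0], [[-0.07, 0.28, 0], 0], [[-0.07, 0.28, 0], 0]])

```text
t: 5.8
eef_pos: [465.6, 17.1, 106.9]
ee_rot: [-0.0, -0.121, 0.993, 0.0]
contact_force: [0.1, 0.1, -0.5]
opening: 0.6
grasp_force: 0.0
```

play_rows(deltas=[[[-0.004, 0.015, 0], 0], [[-0.007, 0.03, 0], 0], [[-0.007, 0.03, 0], 0]])

```text
t: 6.18
eef_pos: [464.2, 23.0, 106.9]
ee_rot: [-0.0, -0.121, 0.993, 0.0]
contact_force: [-0.1, -0.8, 0.3]
opening: 0.4
grasp_force: 0.0
```

play_rows(deltas=[[[-0.004, 0.015, 0], 0], [[-0.007, 0.03, 0], 0], [[-0.007, 0.03, 0], 0]])

```text
t: 6.55
eef_pos: [462.8, 29.1, 106.9]
ee_rot: [-0.0, -0.121, 0.993, 0.0]
contact_force: [-0.5, 0.0, -0.9]
opening: 0.5
grasp_force: 0.0
```

```bash
python3 - <<'E'
from h import *
p,d,w=cloud("wrist"); a,_=grab_frame("side"); print(get_state()["contact_force"])
cv2.imwrite("pics/w3.png",np.hstack([cv2.resize(p[:,:,::-1],(480,300)),cv2.resize(a[130:300,180:450,::-1],(320,300))]))
E
```

```text
[-0.23209918  0.48079353  0.7507806 ]
```

View pics/w3.png

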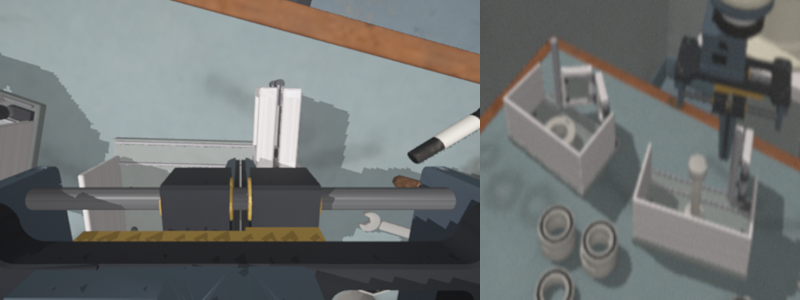

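The panels now look parallel in the wrist view, at px (262–298, 90–165). A few more millimetres should show whether the post is on its stop.

play_rows(deltas=[[[-0.003, 0.01, 0], 0], [[-0.005, 0.02, 0], 0], [[-0.005, 0.02, 0], 0]])

```text
t: 7.02
eef_pos: [462.5, 31.8, 107.0]
ee_rot: [0.0, -0.121, 0.993, -0.001]
contact_force: [1.6, -15.5, -0.8]
opening: 0.4
grasp_force: 7.9
```

The force has risen to 15 N, so the post is on the firm stop. I'll back off along the track, lift and check.

play_rows(deltas=[[[0.01, -0.04, 0], 0], [[0.04, -0.15, 0], 0], [[0.04, -0.15, 0.2], 0], [[0.04, -0.15, 0.5], 0], [[0.04, -0.3, 0.6], 0], [[0.04, -0.6, 0.6], 0], [[0.04, -0.9, 0.6], 0], [[0.04, -0.9, 0.6], 0], [[0.04, -0.9, 0.6], 0]])

```text
t: 8.15
eef_pos: [469.6, -147.0, 226.7]
ee_rot: [-0.0, -0.12, 0.993, 0.0]
contact_force: [0.2, 0.2, 0.3]
opening: 0.4
grasp_force: 0.0
```

```bash
python3 - <<'E'
from h import *
p,d,w=cloud("side"); t,_,wt=cloud("top")
cv2.imwrite("pics/f.png",np.hstack([cv2.resize(p[130:300,180:450,::-1],(400,300)),cv2.resize(t[140:265,190:390,::-1],(400,300))]))
for W in (w,wt):
  m=np.abs(W[...,2]-124)<5
  k,l,s,c=cv2.connectedComponentsWithStats(m.astype(np.uint8))
  for i in range(1,k):
    q=np.median(W[l==i],0)
    if s[i,4]>4 and 400<q[0]<550: print(s[i],q.round(1))
print(get_state()["eef_pos"])
E
```

```text
[240 151   6   5  24] [ 464.6 -332.8  123.2]
[395 203   7   7  39] [463.4  50.9 123.6]
[ 534    0   40  400 1128] [ 478.9 -620.   123.9]
[ 14 171   8  26  93] [500.4 530.7 124.5]
[234 204   7   7  36] [460.1  48.5 124.1]
[415 207   7   7  38] [ 462.4 -334.6  124.3]
[ 469.78899649 -146.13642657  226.82123597]
```

View pics/f.png

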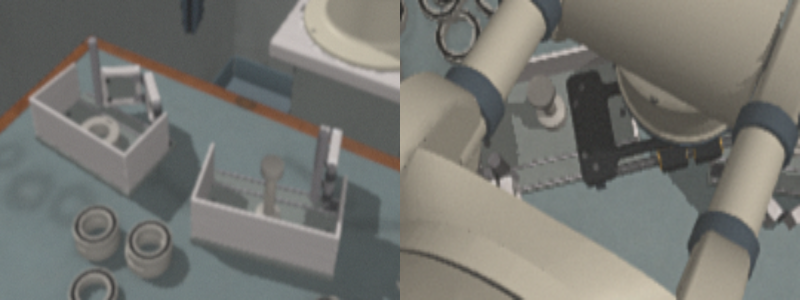

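The plug bay's post is at side crop px (322,160) with its panels flat together. It measures (460, 48), about 125 mm along the track. The ring post has not moved, and the arm is clear of everything.

```bash
python3 -c "
from rig import *
print(sign_off())"
```

```text
the job is handed in; nothing more can be done
None
```

I pushed the plug-gauge bay's cover to its firm stop, where the panels looked flat together. The ring bay's post measured unmoved, the arm is clear, and the job was handed in at about 8 s; no verdict came back.

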